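# Stand the ball finial in a tape-roll ring on the stained panel

### The arm

A 6-joint arm with a two-finger parallel gripper is mounted at the origin on a cart in front of the work surface, level with it; the furniture and walls round the work are solid. World frame = base frame: x ahead of the robot, y to its left, z up, the work surface at z = 0. Lengths are in m, angles in rad, forces in N, time in s.
With the tool pointing down it reaches from about 0.425 to 1.125 m from the base axis. Payload 14.9 kg.
Tool frame: the origin (TCP) lies midway between the tips of the shut fingers; the grasp point (between the pads) lies 19 mm behind it; z points along the fingers, y is the line along which they close (so a half turn about z gives the same grasp; the last joint's range is limited). The gripper opens to 91 mm and grips with 3 to 60 N. Pads are 32 mm wide; open, the fingers measure 118 mm over their backs; the gripper's body (76 mm by 178 mm) begins 60 mm behind the grasp point.
Start: joints at [-1.141, 0.379, 1.734, -0, 1.028, -0.033], TCP at [0.313, -0.626, 0.214] pointing down, gripper open.
Joint ranges: [-2.77, 2.77], [-0.74, 2.19], [0, 2.66], [-1.06, 4.2], [0.31, 2.87], [-3.08, 3.08]. Speed limits (rad/s): [1.89, 1.89, 2.39, 3.14, 3.14, 3.14].

### API

Orientations are given as a unit quaternion [w, x, y, z].
In Python, from bench import robot gives the robot as it stands. The module is installed in compiled form; this text tells all that it offers.
- The arm moves only by the tool send_path, called as name(argument=value, ...) on one line, values as JSON. Schema: {"type":"object","properties":{"motion":{"type":"array","items":{"type":"array","items":{"type":"array","items":{"type":"number"},"minItems":6,"maxItems":6},"minItems":1,"maxItems":12},"minItems":1,"maxItems":1},"jaw":{"type":"number"},"only":{"type":"string"},"quiet":{"type":"boolean"},"lines":{"type":"string"}},"required":["motion"],"additionalProperties":false}. motion is a list that holds a single list of rows (three levels of brackets), with 1 to 12 rows, each of 6 numbers: dx, dy, dz in m, then a rotation vector rx, ry, rz in rad; each row shifts and turns the commanded pose from where the row before left it, along the tool's axes as they then stand; what a row does not reach is not made up. A row lasts 1/12 s, in which the tool goes at most 0.0417 m and 0.125 rad, less where a joint would pass 70% of its speed; a pose out of reach is approached as far as the arm can. jaw is the opening from 0.0 (shut) to 1.0 (fully open), set as the call begins (left out keeps the last). The fingers move at their own pace and stop on an object; the grip force is fixed at half the most. Time passes only in rows, so rows that do not move let the fingers close. The tool returns the time, the measured TCP pose, the force, the opening and the grip force at its end. only (a regular expression) keeps the lines of the reply that match it, lines (a string "A,B") keeps lines A to B, and quiet returns only ok. Input that does not fit is refused with a message, and nothing moves.
- robot.sense(): the state, without advancing time (a new reading comes with each control period).
- robot.snapshot(name): name is "scene" or "top" or "wrist"; returns a dict with "image" (480x640x3 uint8, blue, green, red), "depth" (480x640 float32, m along the optical axis (not along the pixel's ray), 0 where there is no reading), "intrinsics" (3x3 intrinsics, pixels), "view" (4x4, takes a point from world to camera coordinates); the wrist camera has in their place "mount" (4x4, takes a point from camera to tool coordinates, whose origin is the TCP and whose axes are the flange's). Camera axes: x right, y down, z forward; pixel columns grow to the right and rows downward; lengths in m; the calibration is good to about 2 mm. A picture is of the moment at which its call begins: read the wrist's pose just before it.
- robot.job_done(): hands the job in; it is judged then, once.
Trained networks look in the newest picture that a camera, given by its name, has taken for a name from the list of things; names that differ only in an ending like _2 or _b are one class to them, and where a whole thing is asked for, a point or a joint stands for the part that bears it (a point fixed in the world has none). Each returns a list of dicts, best first, with "confidence" (0 to 1); they miss things now and then, are a little off and sometimes report something else, mostly with a low value. They report only what shows in the picture. A call takes as long as a camera call.
- robot.boxes_of(camera, name): "centre" ([column, row] in pixels, amid what is visible of it).
The state is a dict: "time_s": time; "joint_positions": joint angles; "joint_velocities": joint speeds; "joint_efforts": joint torques, N m; "position": TCP position; "tcp_rot": TCP orientation; "wrist_force": force on the tool from outside, world axes, zero at the start; "moment": the same for the moment, N m; "finger_gap": opening from 0.0 (shut) to 1.0 (fully open); "finger_force": force on a finger pad.
Only numpy, scipy, OpenCV 4.12 (cv2) and the standard library are available. Lean on these libraries where they do the work, as an engineer would, in place of code of your own. Each camera call takes 0.05 s, during which the arm holds its last target. There are 200 camera calls.

### The job

Lay the roll of masking tape flat on the middle of the stained panel. Then lift the ball finial out of its leaning rest and stand it in the hole of the roll, ball down and dowel straight up, setting it down gently rather than dropping it, and let go. Leave the roll lying in the middle of the panel, and do not push the other loose things (tape measure, blue case, collet nut, wood block) about.

Things in the scene. Friction and masses are not known exactly. Their poses are not given: they have to be found in the camera images.
- panel: Reddish-brown stained wood panel lying flat, fixed to the worktop: 130 (x) x 240 (y) x 20 mm thick. Origin: centre of its underside, on the worktop; z up; its upper face is 20 mm above the origin. It lies with its long side pointing roughly away from the robot.
- tape_ring: Loose roll of cream masking tape lying flat: outer diameter 105 mm, 25 mm high, round hole right through, clear to 66 mm diameter; the wall, 15 to 19 mm thick, can be pinched from above with one finger in the hole. About 0.12 kg. Origin: centre of its underside; z up. It serves as the ring support.
- rest: Leaning rest, fixed: plywood base 112 x 94 x 12 mm; wooden lip (top 28 mm above worktop) round the ball on the -x, +y, -y sides; at x +46 mm two 10 mm steel posts at y +-21 mm, 111 mm high, and a cross bar (axis 90 mm high) on which the dowel leans. Origin: on the worktop straight below the resting ball; x axis: horizontal, the way the dowel leans, roughly away from the robot; z up.
- finial: Loose ball finial, 0.25 kg: dark wood ball 84 mm across, collar 41 mm across up to 46 mm from ball centre, pale dowel 24 mm thick ending 138 mm from it. Origin: ball centre; z along the dowel to its free end. Starts in the rest, dowel 35 deg from vertical, origin 54 mm up. Top-heavy, not self-righting; friction holds it in the ring as left. Seated, origin is about 47 mm above the roll's underside.
- dowel_grip (a point): Point on the dowel's axis, 112 mm from the ball's centre, 26 mm short of the dowel's free end: a good place to pinch the 24 mm dowel, closing horizontally across the direction of lean; at the start it is about 146 mm above the worktop.
- tape_measure: Grey tape measure with black disc, standing, 36 x 83 x 66 mm, loose; a bystander. Origin: centre of its underside.
- blue_case: Small blue plastic case, 64 x 100 x 38 mm, loose; a bystander. Origin: about the centre of its underside.
- collet_nut: Steel collet nut with black slots, 43 x 46 x 20 mm, loose; a bystander. Origin: centre of its underside.
- block: Plain pale wood block, 50 x 60 x 40 mm, loose; a bystander. Origin: centre of its underside.

How it is judged:
By the outcome, as a careful person would: the job done as asked, in the order asked, and still so for the second after the job is handed in, with the robot touching nothing.
It also fails if it takes over 64 s, if anything falls off the work surface, if the arm or the gripper's body presses on something with over 40 N, if the wrist force passes 120 N, or if a joint passes its speed limit or range.

## Working session

There is one attempt and no reset: what is moved stays moved. The work goes in short steps, Python scripts to look and compute and a tool call to move; the robot and the scene stay as the last step left them, time stands still between calls to the robot, and variables do not carry over. Pictures are saved under pics/ and viewed, at most 10 in all, crops included, and the job is handed in when it is done.

```bash
mkdir -p pics; cat > h.py <<'E'
import numpy as np, cv2
from bench import robot
from scipy.spatial.transform import Rotation as R
def tcp(s=None):
    s=s or robot.sense(); T=np.eye(4); q=s["tcp_rot"]
    T[:3,:3]=R.from_quat([q[1],q[2],q[3],q[0]]).as_matrix(); T[:3,3]=s["position"]; return T
def snap(n):
    T=tcp(); d=robot.snapshot(n)
    d["c2w"]=T@np.array(d["mount"]) if n=="wrist" else np.linalg.inv(d["view"]); return d
def cloud(d):
    K=np.array(d["intrinsics"]); z=d["depth"]; v,u=np.mgrid[:480,:640]
    P=np.stack([(u-K[0,2])/K[0,0]*z,(v-K[1,2])/K[1,1]*z,z],-1)
    W=P@d["c2w"][:3,:3].T+d["c2w"][:3,3]; W[z<=0]=np.nan; return W
E
python3 - <<'E'
from h import *
print(tcp().round(3))
for n in("scene","top"):
    d=snap(n); cv2.imwrite(f"pics/{n}0.png",d["image"]); W=cloud(d); np.save(n,W)
    print(n,d["c2w"].round(2).tolist(),d["intrinsics"][0][0])
    for k in "panel tape_ring rest finial dowel_grip tape_measure blue_case collet_nut block".split():
        for b in robot.boxes_of(n,k)[:2]:
            c=np.round(b["centre"]).astype(int); print(k,round(b["confidence"],2),c,np.round(W[c[1],c[0]],3))
E
```

```text
[[ 0.895  0.446 -0.     0.312]
 [ 0.446 -0.895  0.001 -0.626]
 [ 0.    -0.001 -1.     0.213]
 [ 0.     0.     0.     1.   ]]
scene [[-0.9, -0.27, 0.34, 0.23], [-0.44, 0.52, -0.74, 0.66], [0.02, -0.81, -0.58, 0.7], [0.0, 0.0, 0.0, 1.0]] 436.31519910903637
panel 0.68 [334 280] [ 0.538 -0.065  0.018]
tape_ring 0.69 [286 334] [ 0.565  0.116 -0.003]
rest 0.7 [372 238] [ 0.517 -0.264  0.021]
finial 0.77 [375 213] [ 0.524 -0.288  0.085]
finial 0.5 [286 353] [0.528 0.179 0.023]
dowel_grip 0.9 [381 215] [ 0.507 -0.289  0.082]
tape_measure 0.9 [245 271] [0.717 0.036 0.051]
blue_case 0.84 [293 230] [ 0.712 -0.181  0.035]
collet_nut 0.89 [214 316] [0.716 0.159 0.018]
block 0.55 [273 252] [ 0.708 -0.072  0.036]
top [[0.01, -0.99, 0.12, 0.41], [-1.0, -0.01, -0.0, -0.1], [0.0, -0.12, -0.99, 1.48], [0.0, 0.0, 0.0, 1.0]] 617.4385787326538
panel 0.7 [307 252] [ 0.549 -0.065  0.024]
tape_ring 0.81 [206 258] [ 0.533  0.178 -0.003]
rest 0.93 [394 265] [ 0.522 -0.272  0.009]
finial 0.94 [416 267] [ 0.511 -0.311  0.098]
dowel_grip 0.71 [412 266] [ 0.513 -0.302  0.101]
tape_measure 0.8 [279 179] [0.715 0.003 0.062]
tape_measure 0.43 [412 264] [ 0.518 -0.302  0.102]
blue_case 0.9 [361 177] [ 0.729 -0.191  0.033]
collet_nut 0.47 [220 178] [ 0.729  0.151 -0.001]
collet_nut 0.24 [228 263] [ 0.522  0.125 -0.002]
block 0.89 [322 179] [ 0.721 -0.098  0.043]
```

View pics/scene0.png

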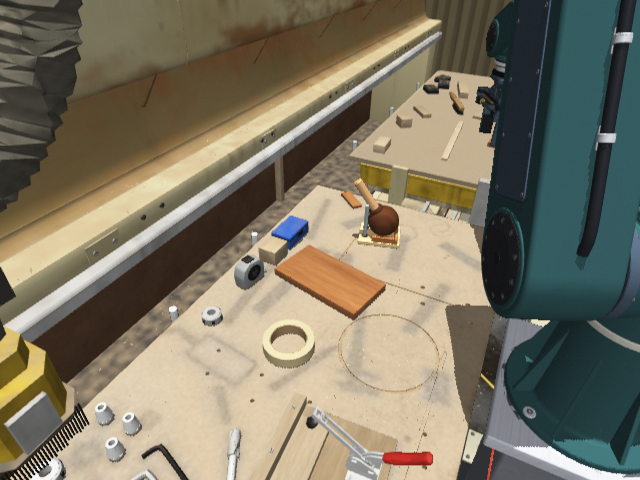

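View pics/top0.png

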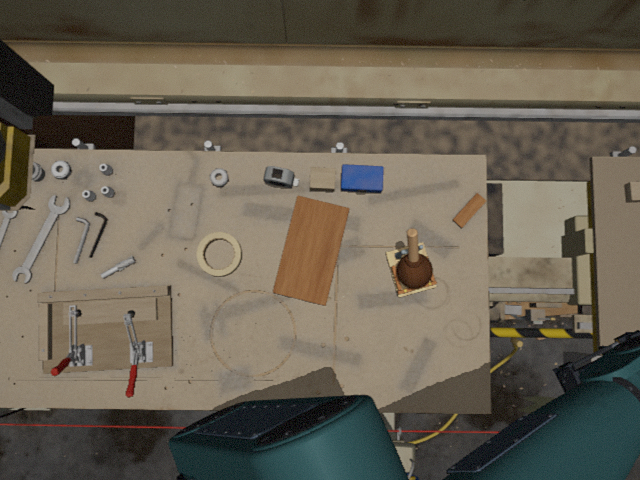

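The scene view shows the ring at (288,343), the panel at (330,280), and the finial leaning in its rest at (382,218). The top view shows the ring at (219,255), the panel at (312,250), the ball at (414,271) and the dowel end at (413,233). Next I'll fit the geometry.

```bash
cat > fit.py <<'E'
from h import *
from scipy.optimize import least_squares
def ring(W,c,zl=.014,zh=.04,r=.08):
    P=W.reshape(-1,3); P=P[(np.hypot(*(P[:,:2]-c).T)<r)&(P[:,2]>zl)&(P[:,2]<zh)]
    z=np.median(P[:,2]); P=P[abs(P[:,2]-z)<.005]
    (x,y),r1=cv2.minEnclosingCircle(P[:,:2].astype(np.float32))
    f=least_squares(lambda p:np.maximum(0,np.hypot(P[:,0]-p[0],P[:,1]-p[1])-.0525)+np.maximum(0,.034-np.hypot(P[:,0]-p[0],P[:,1]-p[1])),[x,y])
    return len(P),f.x.round(4),z.round(4),round(r1,4)
def ball(W,c):
    P=W.reshape(-1,3); P=P[(np.linalg.norm(P-c,axis=1)<.06)&(P[:,2]>.035)]
    f=least_squares(lambda p:np.linalg.norm(P-p,axis=1)-.042,c,loss="soft_l1",f_scale=.002)
    return len(P),f.x
def dowel(W,b,lo=.055,hi=.15,tilt=70):
    P=W.reshape(-1,3); D=P-b; n=np.linalg.norm(D,axis=1); P=P[(n>lo)&(n<hi)&(D[:,2]>.5*n)]; 
    if len(P)<20: return None
    g=lambda p:np.linalg.norm(np.cross(P-np.r_[p[:2],b[2]],np.r_[p[2:],1]/np.linalg.norm(np.r_[p[2:],1])),axis=1)-.012
    f=least_squares(g,[b[0],b[1],*( (P.mean(0)-b)[:2]/(P.mean(0)-b)[2])],loss="soft_l1",f_scale=.002)
    a=np.r_[f.x[2:],1]; return len(P),f.x.round(4),(a/np.linalg.norm(a)).round(3),np.sqrt(np.mean(f.fun**2)).round(4)
E
python3 - <<'E'
from fit import *
for n in("top","scene"):
    W=np.load(n+".npy"); print(n)
    print("ring",ring(W,[.535,.13]))
    P=W.reshape(-1,3); Q=P[(P[:,2]>.012)&(P[:,2]<.028)&(abs(P[:,0]-.54)<.15)&(abs(P[:,1]+.085)<.12)]
    if n=="top": 
        print("panel",len(Q),np.median(Q[:,2]),cv2.minAreaRect(Q[:,:2].astype(np.float32)))
    else: print("panel",len(Q),np.median(Q[:,2]),cv2.minAreaRect(Q[:,:2].astype(np.float32)))
    k,b=ball(W,np.array([.5,-.30,.054])); print("ball",k,b.round(4)); print("dowel",dowel(W,b))
E
```

```text
top
ring (720, array([0.542 , 0.1454]), np.float64(0.0253), 0.0532)
panel 5425 0.020428516292463117 ((0.5490090250968933, -0.07658109813928604), (0.1397906094789505, 0.2512275278568268), 77.00603485107422)
ball 1002 [ 0.5087 -0.3121  0.0557]
dowel (371, array([ 0.5099, -0.3081,  0.6542,  0.1478]), array([0.543, 0.123, 0.831]), np.float64(0.0046))
scene
ring (1014, array([0.5423, 0.1454]), np.float64(0.0223), 0.0536)
panel 3707 0.017249852431613255 ((0.5544512271881104, -0.0736512839794159), (0.1347220093011856, 0.24146632850170135), 77.1177749633789)
ball 811 [ 0.5091 -0.3127  0.0531]
dowel (312, array([ 0.5135, -0.303 ,  0.6212,  0.0861]), array([0.526, 0.073, 0.847]), np.float64(0.0046))
```

send_path(motion=[[[0.03, -0.02, -0.01, 0, 0, 0.1], [0.03, -0.02, -0.01, 0, 0, 0.1], [0.03, -0.02, -0.01, 0, 0, 0.1], [0.02, -0.035, 0, 0, 0, 0], [0.02, -0.035, 0, 0, 0, 0], [0.02, -0.035, 0, 0, 0, 0], [0.02, -0.035, 0, 0, 0, 0], [0.02, -0.035, 0, 0, 0, 0], [0.02, -0.035, 0, 0, 0, 0], [0.02, -0.035, 0, 0, 0, 0], [0.01, -0.038, 0, 0, 0, 0], [0.01, -0.038, 0, 0, 0, 0]]], jaw=0.6)

```text
time_s: 2.0
position: [0.4813, -0.1941, 0.2441]
tcp_rot: [0.0, 0.997, 0.081, 0.0]
wrist_force: [0.9, 0.9, -0.2]
finger_gap: 0.597
finger_force: 0.0
```

send_path(motion=[[[0.01, -0.038, 0, 0, 0, 0], [0.01, -0.038, 0, 0, 0, 0], [0.01, -0.038, 0, 0, 0, 0], [0.01, -0.038, 0, 0, 0, 0], [0.01, -0.038, 0, 0, 0, 0], [0, -0.03, 0, 0, 0, 0], [0, 0, 0, 0, 0, 0]]])

```text
time_s: 2.58
position: [0.4941, 0.0331, 0.244]
tcp_rot: [-0.0, 0.997, 0.083, 0.0]
wrist_force: [-0.4, 0.7, 0.3]
finger_gap: 0.604
finger_force: 0.0
```

```bash
python3 -c "
from h import *
print(tcp().round(4))"
```

```text
[[ 9.862e-01  1.653e-01  0.000e+00  4.941e-01]
 [ 1.653e-01 -9.862e-01  6.000e-04  3.310e-02]
 [ 1.000e-04 -6.000e-04 -1.000e+00  2.440e-01]
 [ 0.000e+00  0.000e+00  0.000e+00  1.000e+00]]
```

```bash
cat > w.py <<'E'
from fit import *
import sys
d=snap("wrist"); cv2.imwrite(f"pics/{sys.argv[1]}.png",d["image"]); W=cloud(d); np.save("wrist",W)
print(tcp()[:3,3].round(4))
for k in("panel","tape_ring"):
    for b in robot.boxes_of("wrist",k)[:2]:
        c=np.round(b["centre"]).astype(int); print(k,round(b["confidence"],2),c,W[c[1],c[0]].round(3))
E
python3 w.py w1; python3 -c "
from fit import *
W=np.load('wrist.npy');print(ring(W,[.542,.145]))
P=W.reshape(-1,3);print(np.nanmin(P,0),np.nanmax(P,0))
Q=P[(P[:,2]>.012)&(P[:,2]<.028)&(P[:,1]<.07)]
print(len(Q),Q.min(0),Q.max(0)) if len(Q) else 0"
```

```text
[0.4944 0.0313 0.244 ]
panel 0.78 [426 161] [ 0.571 -0.072  0.021]
tape_ring 0.9 [206 140] [ 0.552  0.179 -0.   ]
(4000, array([0.5442, 0.1437]), np.float64(0.0254), 0.0529)
[-0.61492037 -0.41133202 -0.74545048] [0.74975371 0.79664075 0.37294546]
28694 [ 0.42709657 -0.34282127  0.01200274] [0.74425599 0.02374687 0.02799739]
```

View pics/w1.png

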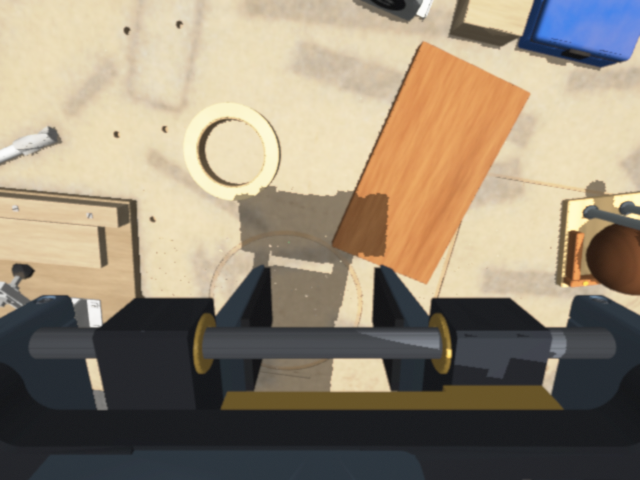

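The wrist view shows the whole panel, with corners at (421,42), (529,94), (427,283) and (333,244), and the ring at (231,150).

```bash
python3 -c "
from fit import *
W=np.load('wrist.npy');v,u=np.mgrid[:480,:640]
poly=np.array([[421,36],[536,92],[430,291],[326,246]])
m=np.zeros((480,640),np.uint8);cv2.fillPoly(m,[poly],1)
m=(m>0)&(W[...,2]>.012)&(W[...,2]<.028); m=cv2.morphologyEx(m.astype(np.uint8),cv2.MORPH_OPEN,np.ones((5,5)))>0
Q=W[m];print(np.median(Q[:,2]),cv2.minAreaRect(Q[:,:2].astype(np.float32)),Q[:,:2].mean(0))
d=snap('wrist');W=cloud(d);print(tcp()[:3,3],ring(W,[.542,.145]))
Q=W[m&(abs(W[...,2]-.02)<.008)];print(cv2.minAreaRect(Q[:,:2].astype(np.float32)),Q[:,:2].mean(0))
"
```

```text
0.020339213559038116 ((0.5570777058601379, -0.07468419522047043), (0.13037192821502686, 0.24048058688640594), 76.80394744873047) [ 0.5666233  -0.07488855]
[0.49478869 0.02871064 0.24400234] (4007, array([0.5442, 0.1437]), np.float64(0.0254), 0.0528)
((0.5575305819511414, -0.07631699740886688), (0.1273505538702011, 0.2386566400527954), 76.67862701416016) [ 0.5666964  -0.07709866]
```

send_path(motion=[[[0.0136, -0.0298, 0.02, 0, 0, 0], [0.0136, -0.0298, 0.02, 0, 0, 0], [0.0136, -0.0298, 0.02, 0, 0, 0], [0.0136, -0.0298, 0.02, 0, 0, 0], [0.0136, -0.0298, 0.02, 0, 0, 0], [0, 0, 0.03, 0, 0, 0], [0, 0, 0.03, 0, 0, 0], [0, 0, 0.02, 0, 0, 0], [0, 0, 0.01, 0, 0, 0], [0, 0, 0, 0, 0, 0], [0, 0, 0, 0, 0, 0]]])

```text
time_s: 3.7
position: [0.5382, 0.1866, 0.0543]
tcp_rot: [0.0, 0.997, 0.081, -0.0]
wrist_force: [0.4, 0.1, 0.8]
finger_gap: 0.601
finger_force: 0.0
```

```bash
python3 w.py w2; python3 -c "
from fit import *
print(tcp().round(4)); W=np.load('wrist.npy');print(ring(W,[.542,.145]))"
```

```text
[0.5386 0.1869 0.0551]
panel 0.73 [626 282] [ 0.562 -0.01   0.019]
tape_ring 0.74 [369 225] [0.569 0.159 0.   ]
[[ 9.869e-01  1.616e-01  2.200e-03  5.388e-01]
 [ 1.616e-01 -9.869e-01  7.000e-04  1.873e-01]
 [ 2.300e-03 -3.000e-04 -1.000e+00  5.550e-02]
 [ 0.000e+00  0.000e+00  0.000e+00  1.000e+00]]
(8565, array([0.5444, 0.1435]), np.float64(0.0252), 0.0528)
```

send_path(motion=[[[0, 0, 0.02, 0, 0, 0], [0, 0, 0.015, 0, 0, 0], [0, 0, 0.01, 0, 0, 0], [0, 0, 0.004, 0, 0, 0], [0, 0, 0, 0, 0, 0], [0, 0, 0, 0, 0, 0]]])

```text
time_s: 4.35
position: [0.538, 0.1874, 0.0056]
tcp_rot: [-0.0, 0.997, 0.081, 0.0]
wrist_force: [0.5, -0.4, 0.7]
finger_gap: 0.599
finger_force: 0.0
```

send_path(motion=[[[0, 0, 0, 0, 0, 0], [0, 0, 0, 0, 0, 0], [0, 0, 0, 0, 0, 0], [0, 0, 0, 0, 0, 0], [0, 0, 0, 0, 0, 0], [0, 0, 0, 0, 0, 0]]], jaw=0.0)

```text
time_s: 4.85
position: [0.5377, 0.1873, 0.005]
tcp_rot: [-0.0, 0.997, 0.081, 0.0]
wrist_force: [0.9, 0.4, 2.3]
finger_gap: 0.194
finger_force: 31.2
```

send_path(motion=[[[0, 0, -0.015, 0, 0, 0], [0, 0, -0.025, 0, 0, 0], [0, 0, -0.025, 0, 0, 0], [-0.003, 0.02, 0, 0, 0, 0], [-0.003, 0.03, 0, 0, 0, 0], [-0.003, 0.035, 0, 0, 0, 0], [-0.003, 0.035, 0, 0, 0, 0], [-0.003, 0.035, 0, 0, 0, 0], [-0.004, 0.034, 0, 0, 0, 0], [-0.004, 0.03, 0, 0, 0, 0], [0, 0, 0, 0, 0, 0], [0, 0, 0, 0, 0, 0]]])

```text
time_s: 5.85
position: [0.5503, -0.0337, 0.0698]
tcp_rot: [-0.0, 0.997, 0.08, -0.0]
wrist_force: [-0.2, 0.8, -1.1]
finger_gap: 0.197
finger_force: 30.7
```

send_path(motion=[[[0, 0, 0, 0, 0, 0], [0, 0, 0, 0, 0, 0]]])

```text
time_s: 6.02
position: [0.5503, -0.0317, 0.0698]
tcp_rot: [-0.0, 0.997, 0.082, -0.0]
wrist_force: [0.3, -0.2, -1.5]
finger_gap: 0.197
finger_force: 30.7
```

```bash
python3 w.py w3; python3 -c "
from fit import *
print(tcp().round(4)); W=np.load('wrist.npy');print(ring(W,[.557,-.076],.07,.12)); 
P=W.reshape(-1,3);P=P[(np.hypot(P[:,0]-.557,P[:,1]+.076)<.08)&(P[:,2]>.07)&(P[:,2]<.115)];print(np.linalg.lstsq(np.c_[P[:,:2],np.ones(len(P))],P[:,2],rcond=None)[0])"
```

```text
[ 0.5503 -0.0315  0.0699]
panel 0.79 [416 164] [ 0.625 -0.08   0.021]
tape_ring 0.91 [422 236] [ 0.595 -0.071  0.09 ]
[[ 9.866e-01  1.634e-01 -0.000e+00  5.504e-01]
 [ 1.634e-01 -9.866e-01  0.000e+00 -3.160e-02]
 [-0.000e+00 -1.000e-04 -1.000e+00  6.990e-02]
 [ 0.000e+00  0.000e+00  0.000e+00  1.000e+00]]
(12711, array([ 0.558 , -0.0723]), np.float64(0.0899), 0.0586)
[-0.03149994  0.04004524  0.11035119]
```

View pics/w3.png

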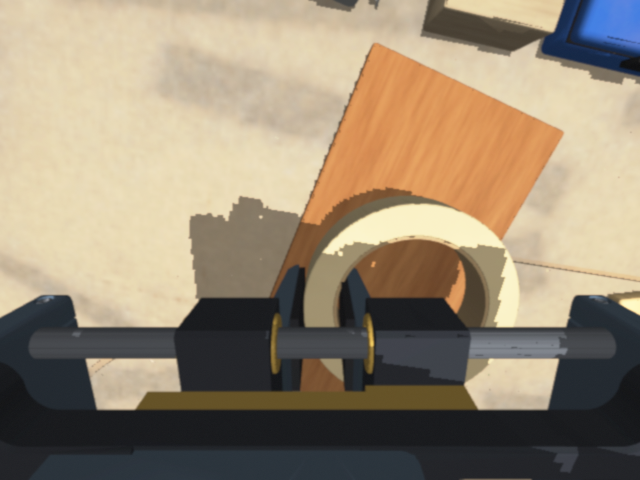

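send_path(motion=[[[0, 0.001, 0.015, 0, 0, 0], [0, 0, 0.015, 0, 0, 0], [0, 0, 0.008, 0, 0, 0], [0, 0, 0.004, 0, 0, 0], [0, 0, 0.0015, 0, 0, 0], [0, 0, 0.001, 0, 0, 0], [0, 0, 0, 0, 0, 0]]])

```text
time_s: 6.75
position: [0.5509, -0.0335, 0.0258]
tcp_rot: [0.0, 0.997, 0.081, 0.0]
wrist_force: [0.2, -0.1, -1.7]
finger_gap: 0.192
finger_force: 30.7
```

send_path(motion=[[[0, 0, 0.001, 0, 0, 0], [0, 0, 0, 0, 0, 0], [0, 0, 0, 0, 0, 0]]])

```text
time_s: 7.0
position: [0.5511, -0.0335, 0.025]
tcp_rot: [0.0, 0.997, 0.081, 0.0]
wrist_force: [-2.0, 1.8, 4.6]
finger_gap: 0.194
finger_force: 30.8
```

send_path(motion=[[[0, 0, 0, 0, 0, 0], [0, 0, 0, 0, 0, 0], [0, 0, 0, 0, 0, 0], [0, 0, 0, 0, 0, 0], [0, 0, 0, 0, 0, 0]]], jaw=0.55)

```text
time_s: 7.42
position: [0.5506, -0.0336, 0.0244]
tcp_rot: [-0.0, 0.997, 0.081, -0.0]
wrist_force: [-0.1, -0.0, 0.0]
finger_gap: 0.525
finger_force: 0.0
```

send_path(motion=[[[0, 0, -0.01, 0, 0, 0], [0, 0, -0.02, 0, 0, 0], [0, 0, -0.03, 0, 0, 0], [0, 0, -0.04, 0, 0, 0], [-0.02, -0.02, -0.03, 0, 0, 0], [-0.03, 0, -0.03, 0, 0, 0], [-0.03, 0, -0.02, 0, 0, 0], [0, 0, 0, 0, 0, 0], [0, 0, 0, 0, 0, 0], [0, 0, 0, 0, 0, 0]]], jaw=0.8)

```text
time_s: 8.25
position: [0.4694, -0.0267, 0.2043]
tcp_rot: [0.0, 0.997, 0.081, 0.001]
wrist_force: [0.1, 0.2, -0.2]
finger_gap: 0.8
finger_force: 0.0
```

```bash
python3 w.py w4;python3 -c "
from fit import *
print(tcp().round(4)); W=np.load('wrist.npy');print(ring(W,[.557,-.076],.035,.06)); "
```

```text
[ 0.4694 -0.0267  0.2037]
panel 0.58 [386 126] [ 0.573 -0.074  0.022]
tape_ring 0.62 [421 130] [ 0.575 -0.108  0.022]
[[ 9.868e-01  1.621e-01 -1.500e-03  4.692e-01]
 [ 1.621e-01 -9.868e-01  2.000e-04 -2.660e-02]
 [-1.400e-03 -4.000e-04 -1.000e+00  2.031e-01]
 [ 0.000e+00  0.000e+00  0.000e+00  1.000e+00]]
(5697, array([ 0.5587, -0.0761]), np.float64(0.0453), 0.0527)
```

View pics/w4.png

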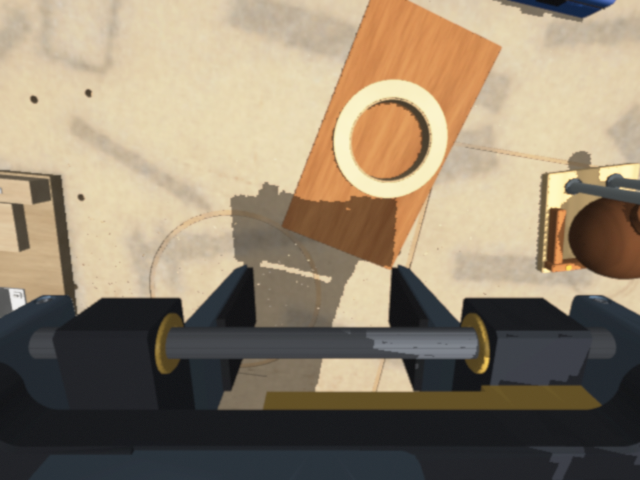

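The ring lies centred on the panel: hole centre at (391,139), panel corners at (370,0), (501,47), (391,268) and (283,227). Next I'll look at the finial from above and slightly behind.

send_path(motion=[[[0, 0, -0.03, 0, 0, 0], [-0.007, 0.033, -0.02, 0, 0, 0], [-0.007, 0.033, -0.02, 0, 0, 0], [-0.007, 0.033, -0.01, 0, 0, 0], [-0.007, 0.033, -0.01, 0, 0, 0], [-0.007, 0.033, -0.01, 0, 0, 0], [-0.007, 0.033, 0, 0, 0, 0], [-0.007, 0.033, 0, 0, 0, 0], [-0.007, 0.033, 0, 0, 0, 0], [0, 0, 0, 0, 0, 0], [0, 0, 0, 0, 0, 0], [0, 0, 0, 0, 0, 0]]], jaw=1.0)

```text
time_s: 9.4
position: [0.4565, -0.296, 0.3029]
tcp_rot: [-0.001, 0.997, 0.081, -0.001]
wrist_force: [0.3, -0.6, -0.1]
finger_gap: 0.997
finger_force: 0.0
```

```bash
cat > fin.py <<'E'
from fit import *
import sys
d=snap("wrist"); cv2.imwrite(f"pics/{sys.argv[1]}.png",d["image"]); W=cloud(d); np.save("wrist",W)
print(tcp().round(4))
k,b=ball(W,np.array([.511,-.312,.055])); print("ball",k,b.round(4))
P=W.reshape(-1,3); a=np.array([.57,.1,.82]); a/=np.linalg.norm(a)
for i in range(4):
    D=P-b; t=D@a; r=np.linalg.norm(D-np.outer(t,a),axis=1); m=(t>(.055 if i<2 else .088))&(t<.145)&(r<(.03 if i<2 else .019))
    Q=P[m]
    g=lambda p:np.linalg.norm(np.cross(Q-np.r_[p[:2],.14],np.r_[p[2:],1]/np.linalg.norm(np.r_[p[2:],1])),axis=1)-.012
    x0=b+a*(.14-b[2])/a[2]
    f=least_squares(g,[*x0[:2],*(a[:2]/a[2])],loss="soft_l1",f_scale=.001)
    a=np.r_[f.x[2:],1]; a/=np.linalg.norm(a)
t=(Q-b)@a
print(m.sum(),"at z=.14:",f.x[:2].round(4),"axis",a.round(4),"tilt",np.degrees(np.arccos(a[2])).round(2),"yaw",np.degrees(np.arctan2(a[1],a[0])).round(2),"rms",f.fun.std().round(4),"tmax",t.max().round(4))
q=b+.112*a; p=np.r_[f.x[:2],.14]; print("grip via ball",q.round(4),"via line",(p+a*((b-p)@a+.112)).round(4))
E
python3 fin.py w5
```

```text
[[ 9.867e-01  1.625e-01 -1.100e-03  4.566e-01]
 [ 1.625e-01 -9.867e-01  1.000e-03 -2.956e-01]
 [-9.000e-04 -1.200e-03 -1.000e+00  3.031e-01]
 [ 0.000e+00  0.000e+00  0.000e+00  1.000e+00]]
ball 3667 [ 0.5103 -0.3138  0.0553]
1408 at z=.14: [ 0.5662 -0.2977] axis [0.5699 0.1619 0.8056] tilt 36.33 yaw 15.86 rms 0.0027 tmax 0.1375
grip via ball [ 0.5741 -0.2957  0.1456] via line [ 0.5715 -0.2961  0.1475]
```

View pics/w5.png

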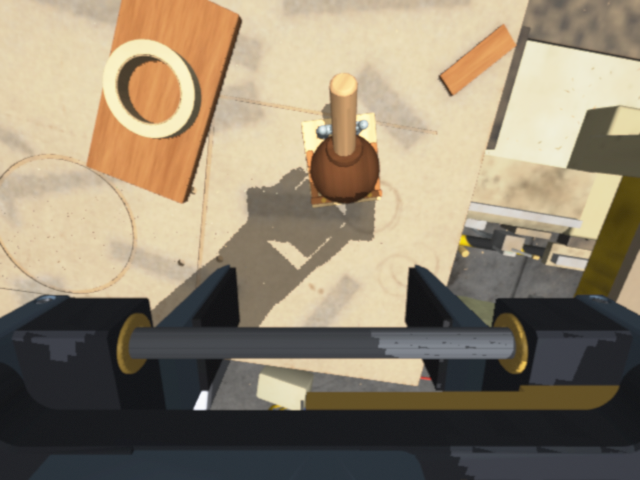

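The finial leans straight away from the robot: ball at (345,168), dowel end at (343,82), and the cross bar and posts at (343,128). The rest's yaw is about 15°. I'll turn the tool and tilt it along the dowel.

send_path(motion=[[[0.03, 0.005, 0, 0, 0, -0.027], [0.04, 0.005, 0, 0, 0, -0.027], [0.04, 0.005, 0, 0, 0, -0.027], [0.04, 0.005, 0, 0, 0, -0.027], [0.02, 0, 0, 0, -0.122, 0], [0, 0, 0, 0, -0.122, 0], [0, 0, 0, 0, -0.122, 0], [0, 0, 0, 0, -0.122, 0], [0, 0, 0, 0, -0.122, 0], [0, 0, 0, 0, 0, 0], [0, 0, 0, 0, 0, 0], [0, 0, 0, 0, 0, 0]]])

```text
time_s: 10.45
position: [0.6267, -0.2791, 0.3039]
tcp_rot: [0.04, 0.945, 0.129, -0.296]
wrist_force: [0.1, -0.1, -0.3]
finger_gap: 0.998
finger_force: 0.0
```

```bash
cat > go.py <<'E'
from h import *
import sys
T=tcp(); print(T.round(3).tolist(), np.round(robot.sense()["joint_positions"],2))
t=np.array(list(map(float,sys.argv[1:4]))); print("tool delta",(T[:3,:3].T@(t-T[:3,3])).round(4))
E
python3 go.py .5625 -.2987 .1304
```

```text
[[0.791, 0.268, -0.55, 0.627], [0.22, -0.963, -0.153, -0.279], [-0.571, -0.0, -0.821, 0.304], [0.0, 0.0, 0.0, 1.0]] [-0.33  0.51  1.46 -0.33  1.68  1.02]
tool delta [0.0439 0.0016 0.1807]
```

send_path(motion=[[[0.015, 0.0005, 0.02, 0, 0, 0], [0.015, 0.0005, 0.02, 0, 0, 0], [0.014, 0.0005, 0.02, 0, 0, 0], [0, 0, 0.02, 0, 0, 0], [0, 0, 0.01, 0, 0, 0], [0, 0, 0, 0, 0, 0], [0, 0, 0, 0, 0, 0], [0, 0, 0, 0, 0, 0]]])

```text
time_s: 11.12
position: [0.6129, -0.2857, 0.2069]
tcp_rot: [0.041, 0.946, 0.128, -0.296]
wrist_force: [0.7, 0.5, -0.5]
finger_gap: 1.001
finger_force: 0.0
```

```bash
python3 go.py .5625 -.2987 .1304; python3 fin.py w6
```

```text
[[0.792, 0.267, -0.55, 0.613], [0.219, -0.964, -0.154, -0.286], [-0.571, 0.002, -0.821, 0.207], [0.0, 0.0, 0.0, 1.0]] [-0.34  0.59  1.53 -0.33  1.54  1.06]
tool delta [ 0.0009 -0.0011  0.0925]
[[ 0.7915  0.2675 -0.5496  0.613 ]
 [ 0.2188 -0.9636 -0.1539 -0.2856]
 [-0.5707  0.0015 -0.8212  0.2067]
 [ 0.      0.      0.      1.    ]]
ball 3399 [ 0.5118 -0.3131  0.0561]
  ret = _var(a, axis=axis, dtype=dtype, out=out, ddof=ddof,
  arrmean = um.true_divide(arrmean, div, out=arrmean,
  ret = ret.dtype.type(ret / rcount)
Traceback (most recent call last):
  File "fin.py", line 15, in <module>
    print(m.sum(),"at z=.14:",f.x[:2].round(4),"axis",a.round(4),"tilt",np.degrees(np.arccos(a[2])).round(2),"yaw",np.degrees(np.arctan2(a[1],a[0])).round(2),"rms",f.fun.std().round(4),"tmax",t.max().round(4))
                                                                                                                                                                                                ~~~~~^^
ValueError: zero-size array to reduction operation maximum which has no identity
```

View pics/w6.png

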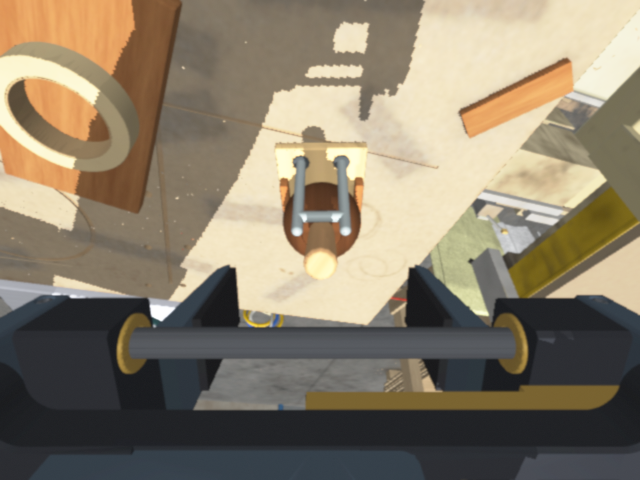

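The dowel end at (320,265) is centred between the fingers (237 to 410), and the posts line up with the tool. I'll advance along the dowel.

send_path(motion=[[[0, -0.0005, 0.02, 0, 0, 0], [0, 0, 0.02, 0, 0, 0], [0, 0, 0.02, 0, 0, 0], [0, 0, 0.015, 0, 0, 0], [0, 0, 0.01, 0, 0, 0], [0, 0, 0.005, 0, 0, 0], [0, 0, 0, 0, 0, 0], [0, 0, 0, 0, 0, 0]]])

```text
time_s: 11.83
position: [0.5629, -0.2988, 0.1318]
tcp_rot: [0.041, 0.945, 0.129, -0.297]
wrist_force: [-0.3, -0.5, 0.4]
finger_gap: 1.005
finger_force: 0.0
```

```bash
python3 go.py .5625 -.2987 .1304
```

```text
[[0.79, 0.268, -0.551, 0.563], [0.219, -0.964, -0.154, -0.299], [-0.572, 0.001, -0.82, 0.132], [0.0, 0.0, 0.0, 1.0]] [-0.38  0.61  1.65 -0.36  1.4   1.08]
tool delta [ 0.0005 -0.0002  0.0013]
```

send_path(motion=[[[0, 0, 0, 0, 0, 0], [0, 0, 0, 0, 0, 0], [0, 0, 0, 0, 0, 0], [0, 0, 0, 0, 0, 0], [0, 0, 0, 0, 0, 0], [0, 0, 0, 0, 0, 0], [0, 0, 0, 0, 0, 0], [0, 0, 0, 0, 0, 0], [0, 0, 0, 0, 0, 0]]], jaw=0.0)

```text
time_s: 12.58
position: [0.5622, -0.2987, 0.1311]
tcp_rot: [0.041, 0.945, 0.129, -0.298]
wrist_force: [0.5, -0.3, -0.7]
finger_gap: 0.37
finger_force: 0.0
```

send_path(motion=[[[0, 0, 0, 0, 0, 0], [0, 0, 0, 0, 0, 0], [0, 0, 0, 0, 0, 0], [0, 0, 0, 0, 0, 0]]])

```text
time_s: 12.92
position: [0.5622, -0.2988, 0.1312]
tcp_rot: [0.041, 0.945, 0.129, -0.297]
wrist_force: [-0.0, -0.8, -0.7]
finger_gap: 0.256
finger_force: 30.0
```

send_path(motion=[[[-0.003, 0, -0.004, 0, 0, 0], [-0.006, 0, -0.008, 0, 0, 0], [-0.011, 0, -0.016, 0, 0, 0], [-0.011, 0, -0.016, 0, 0, 0], [0, 0, 0, 0, 0, 0], [0, 0, 0, 0, 0, 0]]])

```text
time_s: 13.42
position: [0.5626, -0.2989, 0.1861]
tcp_rot: [0.041, 0.945, 0.129, -0.296]
wrist_force: [0.8, -0.1, -3.2]
finger_gap: 0.256
finger_force: 30.0
```

send_path(motion=[[[-0.014, 0, -0.02, 0, 0, 0], [-0.02, 0, -0.028, 0, 0, 0], [-0.02, 0, -0.028, 0, 0, 0], [-0.006, 0, -0.008, 0, 0, 0], [0, 0, 0, 0, 0.06, 0], [0, 0, 0, 0, 0.11, 0], [0, 0, 0, 0, 0.11, 0], [0, 0, 0, 0, 0.11, 0], [0, 0, 0, 0, 0.11, 0], [0, 0, 0, 0, 0.1085, 0], [0, 0, 0, 0, 0, 0], [0, 0, 0, 0, 0, 0]]])

```text
time_s: 14.42
position: [0.5596, -0.2992, 0.2873]
tcp_rot: [-0.0, 0.991, 0.134, -0.002]
wrist_force: [-0.2, -0.2, -2.9]
finger_gap: 0.255
finger_force: 30.0
```

send_path(motion=[[[0, 0, 0, 0, 0, 0], [0, 0, 0, 0, 0, 0]]])

```text
time_s: 14.58
position: [0.5613, -0.2988, 0.2874]
tcp_rot: [-0.0, 0.991, 0.135, -0.002]
wrist_force: [0.2, -0.9, -2.2]
finger_gap: 0.256
finger_force: 30.0
```

```bash
cat > up.py <<'E'
from fit import *
import sys
T=tcp(); print(T.round(3).tolist()); b0=T[:3,3]-T[:3,2]*.019+T[:3,2]*.112
print("expected ball",b0.round(4))
for n in("top","scene"):
    d=snap(n); W=cloud(d); cv2.imwrite(f"pics/{n}{sys.argv[1]}.png",d["image"]); P=W.reshape(-1,3); P=P[np.linalg.norm(P-b0,axis=1)<.16]
    b=b0
    Q=P[(np.linalg.norm(P-b,axis=1)<.055)&(P[:,2]<b[2]+.02)&(P[:,2]>float(sys.argv[2]))]
    f=least_squares(lambda p:np.linalg.norm(Q-p,axis=1)-.042,b,loss="soft_l1",f_scale=.002); print(n,len(Q),"ball",f.x.round(4),f.fun.std().round(4))
    b=f.x; Q=P[(np.hypot(*(P-b)[:,:2].T)<.022)&(P[:,2]>b[2]+.05)&(P[:,2]<b[2]+.090)]
    if len(Q)>30:
        g=lambda p:np.linalg.norm(np.cross(Q-np.r_[p[:2],b[2]],np.r_[p[2:],1]/np.linalg.norm(np.r_[p[2:],1])),axis=1)-.012
        f=least_squares(g,[b[0],b[1],0,0],loss="soft_l1",f_scale=.001); print(" dowel",len(Q),f.x.round(4),f.fun.std().round(4))
E
python3 up.py 1 .1
```

```text
[[0.963, 0.268, -0.004, 0.561], [0.268, -0.963, -0.0, -0.299], [-0.004, -0.001, -1.0, 0.287], [0.0, 0.0, 0.0, 1.0]]
expected ball [ 0.5609 -0.2988  0.1944]
top 0 ball [ 0.5609 -0.2988  0.1944] nan
scene 576 ball [ 0.5583 -0.2986  0.1894] 0.0015
 dowel 151 [ 0.5575 -0.2989  0.0153  0.0082] 0.0015
  ret = _var(a, axis=axis, dtype=dtype, out=out, ddof=ddof,
  arrmean = um.true_divide(arrmean, div, out=arrmean,
  ret = ret.dtype.type(ret / rcount)
```

send_path(motion=[[[0.004, -0.015, 0, 0, 0, 0], [0.0073, -0.0267, 0, 0, 0, 0], [0.0073, -0.0267, 0, 0, 0, 0], [0.0073, -0.0267, 0, 0, 0, 0], [0.0073, -0.0267, 0, 0, 0, 0], [0.0073, -0.0267, 0, 0, 0, 0], [0.0073, -0.0267, 0, 0, 0, 0], [0.006, -0.022, 0, 0, 0, 0], [0.0045, -0.0175, 0.01, 0, 0, 0], [0, 0, 0.02, 0, 0, 0], [0, 0, 0, 0, 0, 0], [0, 0, 0, 0, 0, 0]]])

```text
time_s: 15.68
position: [0.5592, -0.076, 0.2575]
tcp_rot: [-0.0, 0.991, 0.135, -0.002]
wrist_force: [-0.2, 0.2, -2.0]
finger_gap: 0.254
finger_force: 30.0
```

send_path(motion=[[[0, 0, 0, 0, 0, 0], [0, 0, 0, 0, 0, 0]]])

```text
time_s: 15.85
position: [0.5602, -0.077, 0.2591]
tcp_rot: [0.0, 0.991, 0.135, -0.0]
wrist_force: [0.9, -0.7, -2.9]
finger_gap: 0.252
finger_force: 30.0
```

```bash
python3 up.py 2 .1 2>/dev/null; python3 -c "
from fit import *
for n in ('top','scene'):
  W=cloud(snap(n)); print(n,ring(W,[.558,-.076],.033,.06))"
```

```text
[[0.964, 0.267, -0.001, 0.56], [0.267, -0.964, -0.001, -0.077], [-0.001, 0.001, -1.0, 0.259], [0.0, 0.0, 0.0, 1.0]]
expected ball [ 0.5602 -0.077   0.1661]
top 3 ball [ 0.5596 -0.0804  0.1556] 0.0
scene 699 ball [ 0.5574 -0.0772  0.1613] 0.0012
 dowel 186 [ 0.5577 -0.0782 -0.0051  0.0211] 0.0011
top (0, array([0., 0.]), np.float64(nan), 0.0)
scene (648, array([ 0.5567, -0.0738]), np.float64(0.0417), 0.0549)
  return _methods._mean(a, axis=axis, dtype=dtype,
  ret = ret.dtype.type(ret / rcount)
```

View pics/scene2.png

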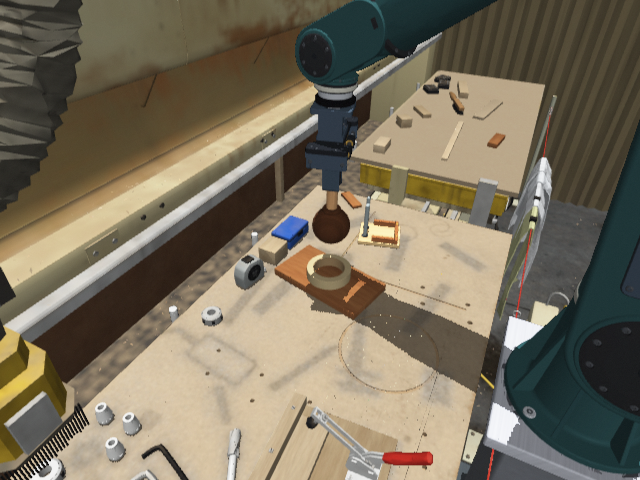

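The scene view shows the finial hanging upright, ball at (331,224), over the ring at (329,271). I'll lower it and go gently near contact.

send_path(motion=[[[-0.0004, -0.002, 0.02, 0, 0, 0], [0, 0, 0.02, 0, 0, 0], [0, 0, 0.02, 0, 0, 0], [0, 0, 0.015, 0, 0, 0], [0, 0, 0.008, 0, 0, 0], [0, 0, 0.004, 0, 0, 0], [0, 0, 0.002, 0, 0, 0], [0, 0, 0, 0, 0, 0], [0, 0, 0, 0, 0, 0]]])

```text
time_s: 16.8
position: [0.5592, -0.0749, 0.17]
tcp_rot: [0.0, 0.991, 0.135, -0.0]
wrist_force: [0.9, 0.7, -2.6]
finger_gap: 0.256
finger_force: 30.0
```

```bash
python3 up.py 3 .055 2>/dev/null
```

```text
[[0.964, 0.267, -0.0, 0.559], [0.267, -0.964, -0.001, -0.075], [-0.0, 0.001, -1.0, 0.17], [0.0, 0.0, 0.0, 1.0]]
expected ball [ 0.5592 -0.075   0.077 ]
top 0 ball [ 0.5592 -0.075   0.077 ] nan
scene 554 ball [ 0.5563 -0.075   0.0717] 0.0013
 dowel 149 [ 0.5569 -0.0764 -0.0085  0.0254] 0.001
```

send_path(motion=[[[0, 0, 0.002, 0, 0, 0], [0, 0, 0.002, 0, 0, 0], [0, 0, 0.001, 0, 0, 0], [0, 0, 0, 0, 0, 0], [0, 0, 0, 0, 0, 0]]])

```text
time_s: 17.32
position: [0.5589, -0.0748, 0.1642]
tcp_rot: [0.0, 0.991, 0.135, -0.0]
wrist_force: [2.0, 0.1, -2.9]
finger_gap: 0.254
finger_force: 30.0
```

send_path(motion=[[[0, 0, 0.001, 0, 0, 0], [0, 0, 0, 0, 0, 0], [0, 0, 0, 0, 0, 0]]])

```text
time_s: 17.57
position: [0.5591, -0.0749, 0.1634]
tcp_rot: [0.0, 0.991, 0.135, -0.0]
wrist_force: [2.3, 0.5, 2.5]
finger_gap: 0.258
finger_force: 30.0
```

send_path(motion=[[[0, 0, 0.001, 0, 0, 0], [0, 0, 0, 0, 0, 0], [0, 0, 0, 0, 0, 0]]])

```text
time_s: 17.82
position: [0.5595, -0.0749, 0.1629]
tcp_rot: [0.0, 0.991, 0.135, 0.0]
wrist_force: [3.0, 0.0, 7.1]
finger_gap: 0.259
finger_force: 30.0
```

send_path(motion=[[[0.001, 0.0003, -0.0005, 0, 0, 0], [0, 0, 0, 0, 0, 0], [0, 0, 0, 0, 0, 0], [0, 0, 0, 0, 0, 0]]])

```text
time_s: 18.15
position: [0.5599, -0.0749, 0.1629]
tcp_rot: [0.0, 0.991, 0.135, -0.0]
wrist_force: [2.0, -0.2, 5.7]
finger_gap: 0.256
finger_force: 30.0
```

```bash
python3 up.py 4 .055 2>/dev/null; python3 -c "
from fit import *
W=cloud(snap('scene')); print(ring(W,[.558,-.076],.033,.06)); print(robot.sense()['wrist_force'],robot.sense()['moment'])"
```

```text
[[0.964, 0.267, -0.001, 0.56], [0.267, -0.964, -0.001, -0.075], [-0.001, 0.0, -1.0, 0.163], [0.0, 0.0, 0.0, 1.0]]
expected ball [ 0.5599 -0.0749  0.0699]
top 0 ball [ 0.5599 -0.0749  0.0699] nan
scene 512 ball [ 0.5571 -0.0747  0.0644] 0.0013
 dowel 150 [ 0.5565 -0.0742  0.0074 -0.0014] 0.0011
(419, array([ 0.5568, -0.0738]), np.float64(0.0423), 0.0537)
[ 1.43430195 -0.30945446  5.74964252] [ 2.63831356e-02 -3.36822282e-01  2.81651715e-04]
```

send_path(motion=[[[0.0005, 0.0001, -0.0008, 0, 0, 0], [0, 0, 0, 0, 0, 0], [0, 0, 0, 0, 0, 0], [0, 0, 0, 0, 0, 0]]])

```text
time_s: 18.63
position: [0.56, -0.0748, 0.1632]
tcp_rot: [0.0, 0.991, 0.135, -0.001]
wrist_force: [1.2, -0.6, -0.4]
finger_gap: 0.255
finger_force: 30.0
```

send_path(motion=[[[0, 0, 0, 0, 0, 0], [0, 0, 0, 0, 0, 0], [0, 0, 0, 0, 0, 0], [0, 0, 0, 0, 0, 0], [0, 0, 0, 0, 0, 0], [0, 0, 0, 0, 0, 0]]], jaw=0.6)

```text
time_s: 19.13
position: [0.5602, -0.0748, 0.1634]
tcp_rot: [0.0, 0.991, 0.135, -0.001]
wrist_force: [-0.2, 0.6, 1.0]
finger_gap: 0.601
finger_force: 0.0
```

```bash
python3 up.py 5 .055 2>/dev/null
```

```text
[[0.964, 0.267, -0.002, 0.56], [0.267, -0.964, -0.0, -0.075], [-0.002, -0.0, -1.0, 0.163], [0.0, 0.0, 0.0, 1.0]]
expected ball [ 0.56   -0.0748  0.0704]
top 0 ball [ 0.56   -0.0748  0.0704] nan
scene 524 ball [ 0.5575 -0.0749  0.0648] 0.0013
 dowel 99 [ 0.557  -0.075   0.0183 -0.0072] 0.001
```

Released and upright. I'll retreat straight up and check.

send_path(motion=[[[0, 0, -0.005, 0, 0, 0], [0, 0, -0.01, 0, 0, 0], [0, 0, -0.02, 0, 0, 0], [0, 0, -0.03, 0, 0, 0], [0, 0, -0.03, 0, 0, 0], [0, 0, -0.03, 0, 0, 0], [-0.03, 0, -0.02, 0, 0, 0], [-0.03, 0, 0, 0, 0, 0], [-0.03, 0, 0, 0, 0, 0], [-0.02, 0, 0, 0, 0, 0], [0, 0, 0, 0, 0, 0], [0, 0, 0, 0, 0, 0]]])

```text
time_s: 20.23
position: [0.4542, -0.1044, 0.3098]
tcp_rot: [0.0, 0.991, 0.135, 0.0]
wrist_force: [0.8, 0.1, 0.9]
finger_gap: 0.6
finger_force: 0.0
```

```bash
python3 - <<'E'
from fit import *
for n in("scene","wrist"):
    d=snap(n); W=cloud(d); cv2.imwrite(f"pics/{n}_end.png",d["image"]); P=W.reshape(-1,3); b0=np.array([.559,-.075,.067])
    k,b=ball(W,b0); Q=P[(np.hypot(*(P-b)[:,:2].T)<.03)&(P[:,2]>b[2]+.055)&(P[:,2]<.22)]
    g=lambda p:np.linalg.norm(np.cross(Q-np.r_[p[:2],b[2]],np.r_[p[2:],1]/np.linalg.norm(np.r_[p[2:],1])),axis=1)-.012
    top=Q[Q[:,2]>Q[:,2].max()-.012]
    Q=Q[Q[:,2]<b[2]+.128]
    f=least_squares(g,[b[0],b[1],0,0],loss="soft_l1",f_scale=.001)
    print(n,k,b.round(4),len(Q),f.x.round(4),"end",np.median(top,0).round(4),ring(W,[.558,-.076],.033,.055))
E
```

```text
scene 1388 [ 0.5571 -0.0733  0.0642] 291 [ 0.5574 -0.0746  0.0133 -0.0074] end [ 0.5565 -0.0686  0.2007] (418, array([ 0.5571, -0.074 ]), np.float64(0.0422), 0.0536)
wrist 5439 [ 0.5583 -0.0758  0.0673] 124 [ 0.559  -0.0756  0.0111 -0.0071] end [ 0.5599 -0.0766  0.2058] (1800, array([ 0.5586, -0.0758]), np.float64(0.0454), 0.0527)
```

View pics/scene_end.png

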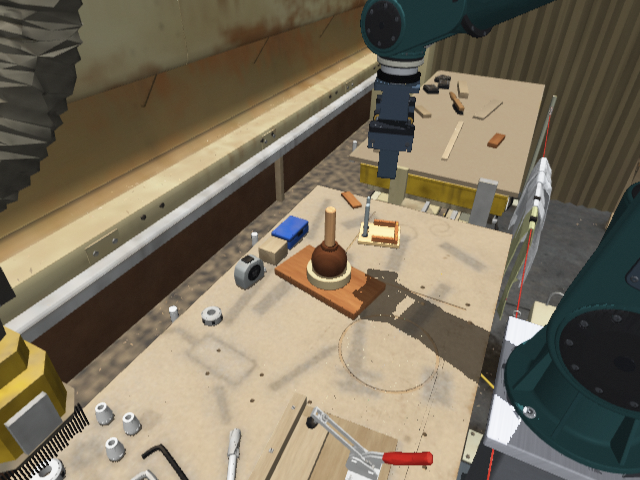

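The finial stands upright, within 1° of vertical, dowel at (330,228) and ball at (329,260). It sits in the ring in the middle of the panel, and the bystanders look undisturbed.

```bash
python3 -c "
from bench import robot
print(robot.job_done())"
```

```text
the job is handed in; nothing more can be done
None
```

The job is handed in: the roll lies flat within about 2 mm of the panel's middle, and the finial stands in its hole ball down, within about 1° of vertical and released, at about 20 s of the 64 s limit.

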